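# Shut the paint drawer and the brush box

### The job

Put the paint things away: with the fingertips, gently push the drawer full of paint pots fully shut, and push the standing lid of the brush box over and down until it is closed. Do not pinch or lift anything and do not slam anything; leave the look-alike drawer of peg dolls open just as it is to dry, and leave the brush box and the loose things where they stand. Finish with the hand clear.

Things in the scene. Friction and masses are not known exactly. Their poses are not given: they have to be found in the camera images.
- paint_case: Pale wooden case of the paint drawer, fixed to the table, 120 mm wide, 180 mm deep, 85 mm high. Origin in the middle of the lower edge of its front face, x level into the case, z up. It stands in one of three places side by side, turned up to 0.15 rad either way.
- paint_drawer (a joint): Opening of the drawer to be shut, m: 0 is shut (front against the case), growing as it comes out; 0.06 to 0.10 at the start. It holds six fixed round paint pots 46 mm tall with flat lids, lower than its front. It slides stiffly (about 1.5 N), stays where left and stops at 0. A 4 mm cork strip (paint_drawer_c0) lines its front inside.
- paint_drawer_front (a point): Point in the middle of the drawer front's outer face, 35 mm above the table, moving with it. Its x axis points level into the case (the shutting direction), z up. Front panel 120 mm wide, 80 mm high (3 to 83 mm above the table), 10 mm thick, with a finger notch 44 mm wide, 16 mm deep in the middle of its top edge; no handle.
- doll_drawer (a joint): Opening of the other, equal drawer in an equal case, m, 0.06 to 0.10 at the start; it holds six fixed peg dolls with round ball heads and must stay as it is.
- doll_drawer_front (a point): The same point and axes on the doll drawer, whose front and case are equal to the paint drawer's.
- brush_box: Dark wooden box, loose on the table, 1.2 kg, 130 mm (x) by 120 mm (y), 60 mm high without the lid, brushes inside; origin at the centre of its underside, z up. The lid's hinge runs along y on its +x rim (far from the robot); the -x rim faces the robot. It stands in one of the three places, turned up to 0.15 rad.
- box_lid (a joint): Angle of the brush box's lid, rad: 0 is shut flat on the box, growing as it opens up and back; 1.4 to 1.75 at the start (about upright). The hinge is stiff (0.2 N m): the lid stays at any angle. The lid is a flat board 130 mm long (hinge to free edge), 120 mm wide, 8 mm thick, without a handle, with a 4 mm cork lining (box_lid_c0) inside.
- lid_hinge (a point): Middle of the hinge line, at the lid's lower (inner) face on the box's +x rim, 60.5 mm above the table. Axes turn with the lid: -x points from the hinge to the free edge, z out of the lid's outer face (up when shut, away from the robot when the lid stands open).
- lid_edge (a point): Middle of the lid's free edge on its outer face, 130 mm from the hinge; same axes as lid_hinge.
- pot_a: Loose paint pot, 40 mm diameter, 55 mm tall, white lid; origin at the centre of its underside. Leave alone.
- pot_b: Loose paint pot, 40 mm diameter, 55 mm tall, wooden lid; origin at the centre of its underside. Leave alone.
- peg_doll: Loose wooden peg doll, 30 mm diameter, 75 mm tall; origin at the centre of its underside. Leave alone.
- brush_jar: Loose blue-green jar of brushes, 72 mm diameter, 85 mm tall, brushes up to 180 mm above the table and 37 mm out from its axis; origin at the centre of its underside. Leave alone.
There are look-alikes about, which are no part of the job. There is more than one size of the brush_box; the one meant has the size given above. Leave any purple look-alike of the paint_case alone.

How it is judged:
By the outcome, as a careful person would: the job done as asked, in the order asked, and still so for the second after the job is handed in, with the robot touching nothing.
It also fails if it takes over 51 s, if anything falls off the work surface, if the arm or the gripper's body presses on something with over 40 N, if the wrist force passes 120 N, or if a joint passes its speed limit or range.

### The arm

A 7-joint arm with a two-finger parallel gripper is mounted at the origin on the work surface. World frame = base frame: x ahead of the robot, y to its left, z up, the work surface at z = 0. Lengths are in m, angles in rad, forces in N, time in s.
With the tool pointing down it reaches from about 0.425 to 0.925 m from the base axis. Payload 6.8 kg.
Tool frame: the origin (TCP) lies between the finger pads; the fingertips stand r.tcp_to_tips ahead of it and the grasp point (between the pads) lies 3 mm ahead of it (r.tcp_to_tips is the distance from the TCP to the fingertips, in m); z points along the fingers, y is the line along which they close (so a half turn about z gives the same grasp; the last joint's range is limited). The gripper opens to 85 mm and grips with 20 to 120 N. Pads are 22 mm wide; open, the fingers measure 114 mm over their backs; the gripper's body (76 mm by 85 mm) begins 54 mm behind the grasp point. The pads swing forward as they close: fully open they stand 13 mm farther back than shut.
Start: joints at [1.078, 0.477, 0.022, 1.555, -0.011, 1.109, -0.083], TCP at [0.253, -0.626, 0.253] pointing down, gripper open.
Joint ranges: [-2.96, 2.96], [-0.34, 2.1], [-1.41, 1.46], [0.24, 2.44], [-1.37, 4.51], [0.17, 1.92], [-2.96, 2.96]. Speed limits (rad/s): [2.39, 2.39, 3.14, 3.14, 3.14, 3.14, 3.14].

### API

Orientations are given as a rotation vector (axis times angle).
In Python, from bench import r gives the robot as it stands. The module is installed in compiled form; this text tells all that it offers.
- The arm moves only by the tool step_arm, never from a script. Its argument "moves" is a list of rows, each an object of numbers: "rx", "ry", "rz": the turn, a rotation vector about the tool's x, y, z in degrees; "dx", "dy", "dz": the shift along the tool's x, y, z in mm; "gripper": the opening, from -1 (shut) to 1 (fully open). In form: [{"rx": .., "ry": .., "rz": .., "dx": .., "dy": .., "dz": .., "gripper": ..}, ...]. A call has 1 to 20 rows; each row shifts and turns the commanded pose from where the row before left it, along the tool's axes as they then stand; what a row does not reach is not made up. A row lasts 1/8 s, in which the tool goes at most 62.5 mm and 10.7 degrees, less where a joint would pass 70% of its speed; a pose out of reach is approached as far as the arm can. A call is refused whole if a number of a shift passes 62.5 or a number of a turn 10.7, either way. A call with a gripper value outside its range is refused whole. The fingers move at their own pace and stop on an object; "grip_force" is the grip in N (left out, the last holds). Time passes only in rows, so rows that do not move let the fingers close. It gives the time, the measured TCP pose, the force, the opening and the grip force at its end, in the units of the state.
- r.get_obs(): the state, without advancing time (a new reading comes with each control period).
- r.grab_frame(name): name is "scene" or "side" or "wrist"; returns the picture (400x640x3 uint8, blue, green, red); there is no depth.
- r.camera_info(name): a dict with "mtx" (3x3 intrinsics, pixels), "rvec" (rotation vector, rad) and "tvec" (3), from world to camera coordinates, as OpenCV has them. Camera axes: x right, y down, z forward; pixel columns grow to the right and rows downward; lengths in m; the calibration is good to about 2 mm. A picture is of the moment at which its call begins: read the wrist's pose just before it. camera_info takes no time and is no camera call; for the wrist camera it gives the pose at the moment of the call.
- r.hand_in(): hands the job in; it is judged then, once.
The state is a dict: "clock": time; "joints": joint angles; "qvel": joint speeds; "tau": joint torques, N m; "tcp_pos": TCP position; "orientation": TCP orientation; "contact_force": force on the tool from outside, world axes, zero at the start; "moment": the same for the moment, N m; "grip_width": finger opening in m; "gripper_force": force on a finger pad.
Only numpy, scipy, OpenCV 4.12 (cv2) and the standard library are available. Lean on these libraries where they do the work, as an engineer would, in place of code of your own. Each camera call takes 0.05 s, during which the arm holds its last target. There are 200 camera calls.

## Working session

There is one attempt and no reset: what is moved stays moved. The work goes in short steps, Python scripts to look and compute and a tool call to move; the robot and the scene stay as the last step left them, time stands still between calls to the robot, and variables do not carry over. Pictures are saved under pics/ and viewed, at most 10 in all, crops included, and the job is handed in when it is done.

Besides the shell and the picture viewer there is one more tool, called after ">>>" as name([rows], argument=value, ...), one row to a line, values as JSON. step_arm: Moves the arm, as the interface text tells. Its arguments: {"type":"object","properties":{"moves":{"type":"array","items":{"type":"object","properties":{"rx":{"type":"number"},"ry":{"type":"number"},"rz":{"type":"number"},"dx":{"type":"number"},"dy":{"type":"number"},"dz":{"type":"number"},"gripper":{"type":"number"}}}},"grip_force":{"type":"number"}},"required":["moves"]}

```bash
mkdir -p pics
python3 - <<'E'
from bench import r
import cv2
o=r.get_obs();print(o['clock'],o['tcp_pos'],o['orientation'],r.tcp_to_tips,o['grip_width'])
for n in('scene','side'):
    cv2.imwrite(f'pics/{n}0.png',r.grab_frame(n)); c=r.camera_info(n)
    R=cv2.Rodrigues(c['rvec'])[0];print(n,(-R.T@c['tvec'].ravel()).round(3),R.round(2).tolist(),c['mtx'].round(0).tolist())
E
```

```text
0.0 [ 0.25315814 -0.6251333   0.25230766] [-3.08186270e+00 -6.00480285e-01  7.98617549e-04] 0.022 0.08516946991080843
scene [ 1.175 -0.921  1.16 ] [[0.76, 0.65, 0.01], [0.45, -0.51, -0.74], [-0.48, 0.56, -0.68]] [[508.0, 0.0, 323.0], [0.0, 508.0, 198.0], [0.0, 0.0, 1.0]]
side [0.136 1.272 0.869] [[-0.98, -0.21, -0.0], [-0.11, 0.51, -0.85], [0.18, -0.84, -0.52]] [[517.0, 0.0, 317.0], [0.0, 517.0, 199.0], [0.0, 0.0, 1.0]]
```

View pics/scene0.png

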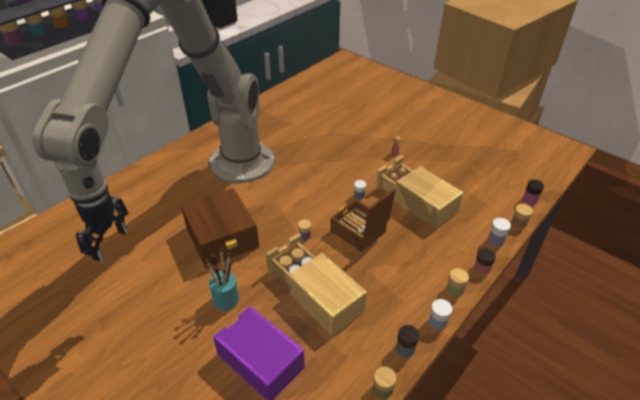

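View pics/side0.png

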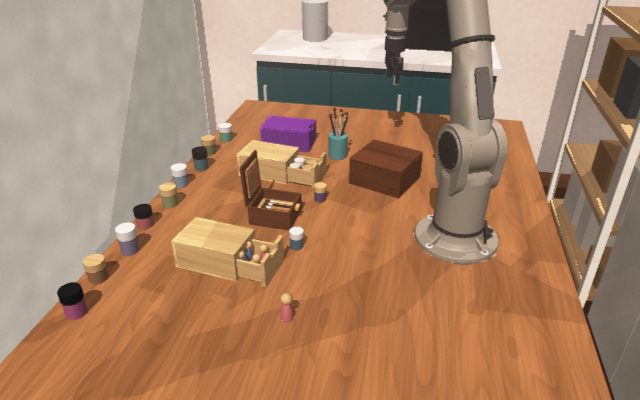

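Scene picture: the paint candidates are the wooden drawer at (290,262), with flat pots, and the one at (395,175), which looks like it holds dolls (side view (262,258), round heads). The purple case at (260,350) is a decoy. Box candidates are the open one at (360,225) and a bigger closed one at (220,222). I'll confirm these in one enlarged crop.

Run:
```python
import cv2,numpy as np
s=cv2.imread('pics/scene0.png')[130:340,250:480];d=cv2.imread('pics/side0.png')[110:300,160:360]
a=cv2.resize(s,(400,365),interpolation=3);b=cv2.resize(d,(400,380),interpolation=3)
a=cv2.resize(s,None,fx=2.6,fy=2.6,interpolation=2)[:, :]
cv2.imwrite('pics/c1.png',a)
b=cv2.resize(d,None,fx=3,fy=3,interpolation=2);cv2.imwrite('pics/c2.png',b)
```

```text
(no output)
```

View pics/c1.png

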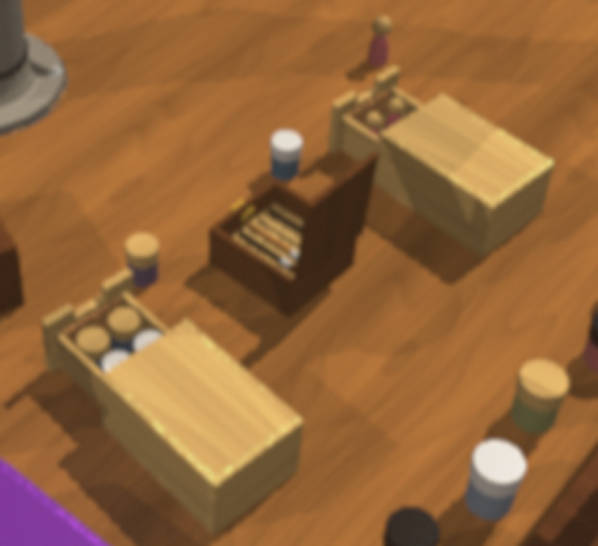

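View pics/c2.png

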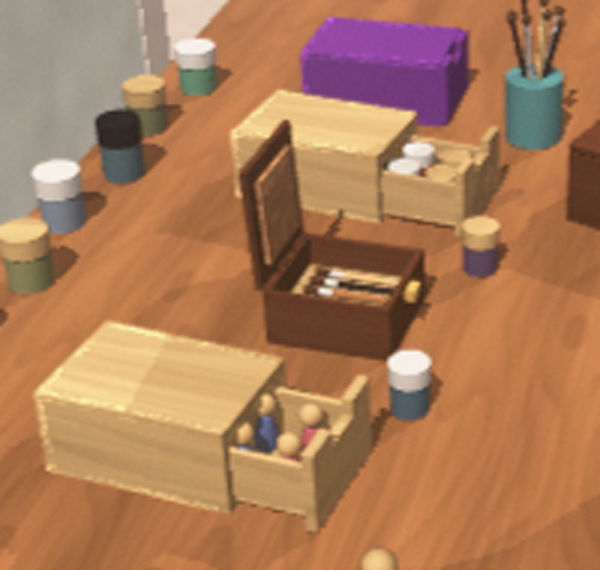

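The crops confirm it. The near drawer, c1 (110,340), holds flat-lidded pots, so it is the one to shut. The far one, c1 (385,115), holds ball-headed dolls and stays open. The open box at c1 (290,245) is the small brush box. pot_b stands at c1 (142,260), pot_a at (287,155), the loose doll at (380,45) and the jar at c2 (535,105). Next I'll cast the corners.

```bash
cat > h.py <<'E'
from bench import r
import cv2,numpy as np
def cam(n):
    c=r.camera_info(n);R=cv2.Rodrigues(c['rvec'])[0];return c['mtx'],R,np.asarray(c['tvec']).ravel()
def ray(n,p):
    K,R,t=cam(n);d=R.T@np.linalg.solve(K,[p[0],p[1],1]);return -R.T@t,d/np.linalg.norm(d)
def onz(n,p,z):
    o,d=ray(n,p);return (o+d*(z-o[2])/d[2]).round(4)
def c1(p): return np.array(p)/2.6+[249.7,129.7]
def c2(p): return np.array(p)/3+[159.7,109.7]
def tri(p,q):
    o1,d1=ray('scene',p);o2,d2=ray('side',q)
    s=np.linalg.lstsq(np.c_[d1,-d2],o2-o1,rcond=None)[0];a=o1+d1*s[0];b=o2+d2*s[1];return ((a+b)/2).round(4),np.linalg.norm(a-b).round(4)
E
python3 - <<'E'
from h import *
S=lambda p,z:onz('scene',c1(p),z); D=lambda p,z:onz('side',c2(p),z)
print('paint case top FL,FR,BR,BL scene',[S(p,.085) for p in[(183,322),(103,370),(215,480),(302,422)]])
print('side',[D(p,.085) for p in[(380,150),(416,112),(280,92),(233,130)]])
print('front top outer scene -y,+y',S((45,322),.083),S((127,274),.083)); print('side -y top, +y bottom',D((498,130),.083),D((462,230),.003))
print('doll front scene',S((332,105),.083),S((395,68),.083),'side',D((370,380),.083),D((312,455),.083))
print('doll case front side',D((232,430),.085),D((285,360),.085))
print('box rim scene -x-y, -x+y',S((211,232),.06),S((283,185),.06),'side +x+y,-x+y,-x-y,+x-y',[D(p,.06) for p in[(268,290),(388,302),(424,258),(308,236)]])
print('box bottom side',D((270,340),0),D((387,354),0))
print('lid corners tri +y? ',tri(c1((377,157)),c2((245,157))),tri(c1((305,192)),c2((290,122))))
for n,p,q in[('pot_b',(142,240),(480,226)),('pot_a',(287,138),(409,363)),('doll',(382,22),(378,560))]:print(n,S(p,.055 if n!='doll' else .07),D(q,.055 if n!='doll' else .07))
print('jar top',D((535,72),.085),'purple',[onz('side',c2(p),.085) for p in((303,50),(466,30),(440,65))])
print('bigbox side',[onz('side',p,.09) for p in((378,143),(421,150),(409,175),(352,165))])
E
```

```text
paint case top FL,FR,BR,BL scene [array([ 0.5596, -0.2058,  0.085 ]), array([ 0.5403, -0.3104,  0.085 ]), array([ 0.7152, -0.3377,  0.085 ]), array([ 0.7367, -0.2273,  0.085 ])]
side [array([ 0.5545, -0.2132,  0.085 ]), array([ 0.5384, -0.316 ,  0.085 ]), array([ 0.7104, -0.3361,  0.085 ]), array([ 0.7311, -0.2272,  0.085 ])]
front top outer scene -y,+y [ 0.4465 -0.3024  0.083 ] [ 0.4647 -0.1921  0.083 ]
side -y top, +y bottom [ 0.4366 -0.2933  0.083 ] [ 0.4581 -0.1971  0.003 ]
doll front scene [0.4604 0.2009 0.083 ] [0.4774 0.3193 0.083 ] side [0.4513 0.2111 0.083 ] [0.47   0.3222 0.083 ]
doll case front side [0.5439 0.3063 0.085 ] [0.5321 0.1998 0.085 ]
box rim scene -x-y, -x+y [ 0.4779 -0.0612  0.06  ] [0.4918 0.0597 0.06  ] side +x+y,-x+y,-x-y,+x-y [array([0.598 , 0.0539, 0.06  ]), array([0.4774, 0.0509, 0.06  ]), array([ 0.4625, -0.0369,  0.06  ]), array([ 0.5907, -0.0553,  0.06  ])]
box bottom side [0.6006 0.053  0.    ] [0.4797 0.0529 0.    ]
lid corners tri +y?  (array([0.621 , 0.041 , 0.1961]), np.float64(0.0111)) (array([ 0.5995, -0.0512,  0.1924]), np.float64(0.0019))
pot_b [ 0.4222 -0.1211  0.055 ] [ 0.4219 -0.1211  0.055 ]
pot_a [0.438  0.1378 0.055 ] [0.4345 0.14   0.055 ]
doll [0.3955 0.41   0.07  ] [0.3893 0.4187 0.07  ]
jar top [ 0.4223 -0.4559  0.085 ] purple [array([ 0.7208, -0.4621,  0.085 ]), array([ 0.5329, -0.568 ,  0.085 ]), array([ 0.541 , -0.4524,  0.085 ])]
bigbox side [array([ 0.2689, -0.3954,  0.09  ]), array([ 0.1184, -0.3696,  0.09  ]), array([ 0.1484, -0.1808,  0.09  ]), array([ 0.3335, -0.211 ,  0.09  ])]
```

>>> step_arm([
  {"rz": 9.7,"gripper": -1},
  {"rz": 9.7,"gripper": -1},
  {"rz": 9.8,"gripper": -1},
  {"dx": 10,"dy": -40,"gripper": -1},
  {"dx": 10,"dy": -40,"gripper": -1},
  {"dx": 10,"dy": -40,"gripper": -1},
  {"dx": 10,"dy": -40,"gripper": -1},
  {"dx": 10,"dy": -40,"gripper": -1},
  {"dx": 10,"dy": -40,"gripper": -1},
  {"dx": 10,"dy": -40,"gripper": -1},
  {"dx": 10,"dy": -40,"gripper": -1},
  {"dx": 10,"dy": -40,"gripper": -1},
  {"dx": 10,"dy": -40,"gripper": -1},
  {"gripper": -1},
])

```text
invalid input at $.moves[0]: expected keys rx, ry, rz, dx, dy, dz, gripper
```

Run:
```python
from h import *
from scipy.spatial.transform import Rotation as Ro
o=r.get_obs();R=Ro.from_rotvec(o['orientation']).as_matrix();print(o['clock'],o['tcp_pos'].round(4),R.round(3).tolist(),o['joints'].round(2),o['contact_force'].round(1),o['grip_width'])
cv2.imwrite('pics/w1.png',r.grab_frame('wrist'))
for P in((.453,-.2475,.067),(.549,-.261,.085)):
    K,Rc,t=cam('wrist');q=K@(Rc@np.array(P)+t);print(q[:2]/q[2])
print(cam('wrist')[1].round(2).tolist(),ray('wrist',(320,200))[0])
```

```text
0.1 [ 0.2532 -0.6252  0.2524] [[0.927, 0.375, -0.001], [0.375, -0.927, 0.001], [-0.0, -0.002, -1.0]] [ 1.08  0.48  0.02  1.56 -0.01  1.11 -0.08] [-0.6 -0.6 -0.2] 0.08542343414165562
[ -28.43961679 -220.82209877]
[ -28.31982155 -427.66723167]
[[0.38, -0.93, -0.0], [-0.89, -0.36, 0.27], [-0.25, -0.1, -0.96]] [ 0.31682229 -0.60002142  0.37312992]
```

View pics/w1.png

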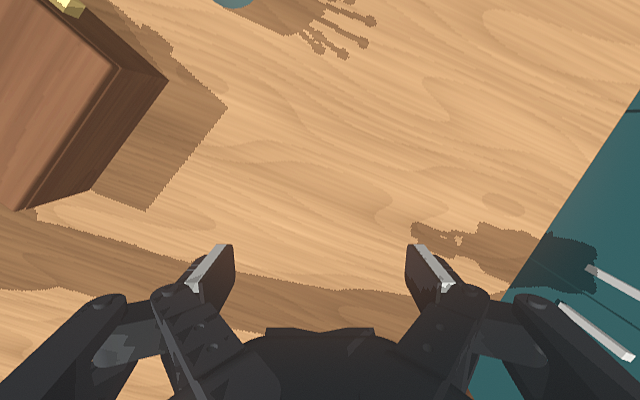

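The wrist view shows only table and the corner of the big box, because the move was refused: every row needs all its keys. I'll resend it.

>>> step_arm([
  {"rx": 0,"ry": 0,"rz": 9.7,"dx": 0,"dy": 0,"dz": 0,"gripper": -1},
  {"rx": 0,"ry": 0,"rz": 9.7,"dx": 0,"dy": 0,"dz": 0,"gripper": -1},
  {"rx": 0,"ry": 0,"rz": 9.8,"dx": 0,"dy": 0,"dz": 0,"gripper": -1},
  {"rx": 0,"ry": 0,"rz": 0,"dx": 10,"dy": -40,"dz": 0,"gripper": -1},
  {"rx": 0,"ry": 0,"rz": 0,"dx": 10,"dy": -40,"dz": 0,"gripper": -1},
  {"rx": 0,"ry": 0,"rz": 0,"dx": 10,"dy": -40,"dz": 0,"gripper": -1},
  {"rx": 0,"ry": 0,"rz": 0,"dx": 10,"dy": -40,"dz": 0,"gripper": -1},
  {"rx": 0,"ry": 0,"rz": 0,"dx": 10,"dy": -40,"dz": 0,"gripper": -1},
  {"rx": 0,"ry": 0,"rz": 0,"dx": 10,"dy": -40,"dz": 0,"gripper": -1},
  {"rx": 0,"ry": 0,"rz": 0,"dx": 10,"dy": -40,"dz": 0,"gripper": -1},
  {"rx": 0,"ry": 0,"rz": 0,"dx": 10,"dy": -40,"dz": 0,"gripper": -1},
  {"rx": 0,"ry": 0,"rz": 0,"dx": 10,"dy": -40,"dz": 0,"gripper": -1},
  {"rx": 0,"ry": 0,"rz": 0,"dx": 10,"dy": -40,"dz": 0,"gripper": -1},
  {"rx": 0,"ry": 0,"rz": 0,"dx": 0,"dy": 0,"dz": 0,"gripper": -1},
])

```text
clock: 1.9
tcp_pos: [0.4036, -0.2381, 0.2533]
orientation: [-3.135, 0.187, -0.0]
contact_force: [-0.1, 0.1, -0.0]
grip_width: 0.0
gripper_force: 0.0
```

```bash
cat > st.py <<'E'
from h import *
from scipy.spatial.transform import Rotation as Ro
o=r.get_obs();R=Ro.from_rotvec(o['orientation']).as_matrix();print(o['clock'],o['tcp_pos'].round(4),R.round(3).tolist(),o['joints'].round(2),o['contact_force'].round(1),o['grip_width'])
E
python3 - <<'E'
from st import *
cv2.imwrite('pics/w2.png',r.grab_frame('wrist'))
for P in((.453,-.2475,.067),(.549,-.261,.085)):
    K,Rc,t=cam('wrist');q=K@(Rc@np.array(P)+t);print(q[:2]/q[2])
E
```

```text
1.9 [ 0.4036 -0.2381  0.2533] [[0.993, -0.119, 0.0], [-0.119, -0.993, 0.001], [0.0, -0.001, -1.0]] [ 0.47  0.14 -0.08  2.03  0.01  0.98 -1.3 ] [-0.1  0.1 -0. ] 3.209567791213773e-05
[320.84318164 136.88096304]
[323.09495735  27.76253216]
```

View pics/w2.png

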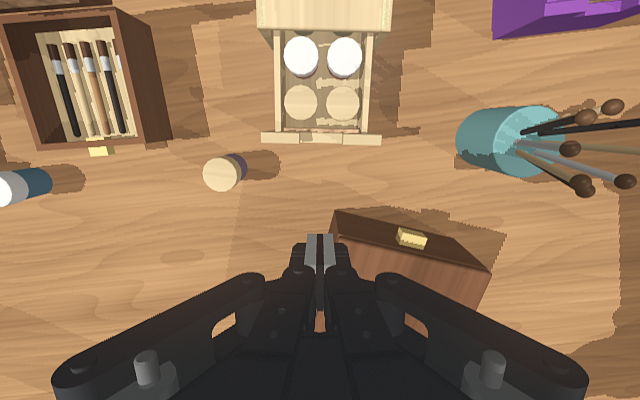

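The wrist view shows the paint drawer front centred at (321,138), pot_b at (225,173), the jar at (510,145), the brush box at (95,95) and the big box's face at (410,245). I'll check the front's pose and the clearance to the big box.

Run:
```python
from h import *
W=lambda p,z:onz('wrist',p,z)
print('front',W((261,142),.083),W((382,145),.083),'case top front',W((258,27),.085),W((391,32),.085))
print('bigbox bottom',W((338,208),0),W((492,271),0))
for z in(.07,.09,.11,.13):print(z,W((330,238),z),W((477,305),z))
print('box rim -x: ',W((40,147),.06),W((141,142),.06),W((0,20),.06),W((116,12),.06))
```

```text
front [ 0.4562 -0.1876  0.083 ] [ 0.4386 -0.3074  0.083 ] case top front [ 0.5567 -0.2031  0.085 ] [ 0.5382 -0.3213  0.085 ]
bigbox bottom [ 0.3518 -0.2592  0.    ] [ 0.2292 -0.472   0.    ]
0.07 [ 0.3394 -0.2444  0.07  ] [ 0.2295 -0.4138  0.07  ]
0.09 [ 0.348  -0.2447  0.09  ] [ 0.2453 -0.4029  0.09  ]
0.11 [ 0.3567 -0.2449  0.11  ] [ 0.2612 -0.392   0.11  ]
0.13 [ 0.3653 -0.2452  0.13  ] [ 0.2771 -0.3811  0.13  ]
box rim -x:  [0.4786 0.056  0.06  ] [ 0.4706 -0.0543  0.06  ] [0.6002 0.0482 0.06  ] [ 0.5933 -0.0657  0.06  ]
```

>>> step_arm([
  {"rx": 0,"ry": 0,"rz": 1.6,"dx": 6,"dy": 1,"dz": 0,"gripper": -1},
  {"rx": 0,"ry": 0,"rz": 0,"dx": 6,"dy": 2,"dz": 20,"gripper": -1},
  {"rx": 0,"ry": 0,"rz": 0,"dx": 0,"dy": 0,"dz": 36,"gripper": -1},
  {"rx": 0,"ry": 0,"rz": 0,"dx": 0,"dy": 0,"dz": 40,"gripper": -1},
  {"rx": 0,"ry": 0,"rz": 0,"dx": 0,"dy": 0,"dz": 40,"gripper": -1},
  {"rx": 0,"ry": 0,"rz": 0,"dx": 0,"dy": 0,"dz": 30,"gripper": -1},
  {"rx": 0,"ry": 0,"rz": 0,"dx": 0,"dy": 0,"dz": 20,"gripper": -1},
  {"rx": 0,"ry": 0,"rz": 0,"dx": 5,"dy": 0,"dz": 0,"gripper": -1},
  {"rx": 0,"ry": 0,"rz": 0,"dx": 4,"dy": 0,"dz": 0,"gripper": -1},
  {"rx": 0,"ry": 0,"rz": 0,"dx": 3,"dy": 0,"dz": 0,"gripper": -1},
  {"rx": 0,"ry": 0,"rz": 0,"dx": 3,"dy": 0,"dz": 0,"gripper": -1},
  {"rx": 0,"ry": 0,"rz": 0,"dx": 3,"dy": 0,"dz": 0,"gripper": -1},
  {"rx": 0,"ry": 0,"rz": 0,"dx": 3,"dy": 0,"dz": 0,"gripper": -1},
  {"rx": 0,"ry": 0,"rz": 0,"dx": 3,"dy": 0,"dz": 0,"gripper": -1},
  {"rx": 0,"ry": 0,"rz": 0,"dx": 3,"dy": 0,"dz": 0,"gripper": -1},
  {"rx": 0,"ry": 0,"rz": 0,"dx": 3,"dy": 0,"dz": 0,"gripper": -1},
])

```text
clock: 3.95
tcp_pos: [0.4434, -0.2503, 0.0672]
orientation: [-3.132, 0.24, 0.001]
contact_force: [-2.5, 0.2, 2.4]
grip_width: 0.0001
gripper_force: 0.8
```

>>> step_arm([
  {"rx": 0,"ry": 0,"rz": 0,"dx": 4,"dy": 0,"dz": 0,"gripper": -1},
  {"rx": 0,"ry": 0,"rz": 0,"dx": 5,"dy": 0,"dz": 0,"gripper": -1},
  {"rx": 0,"ry": 0,"rz": 0,"dx": 5,"dy": 0,"dz": 0,"gripper": -1},
  {"rx": 0,"ry": 0,"rz": 0,"dx": 5,"dy": 0,"dz": 0,"gripper": -1},
  {"rx": 0,"ry": 0,"rz": 0,"dx": 5,"dy": 0,"dz": 0,"gripper": -1},
  {"rx": 0,"ry": 0,"rz": 0,"dx": 5,"dy": 0,"dz": 0,"gripper": -1},
  {"rx": 0,"ry": 0,"rz": 0,"dx": 5,"dy": 0,"dz": 0,"gripper": -1},
  {"rx": 0,"ry": 0,"rz": 0,"dx": 5,"dy": 0,"dz": 0,"gripper": -1},
  {"rx": 0,"ry": 0,"rz": 0,"dx": 5,"dy": 0,"dz": 0,"gripper": -1},
  {"rx": 0,"ry": 0,"rz": 0,"dx": 5,"dy": 0,"dz": 0,"gripper": -1},
  {"rx": 0,"ry": 0,"rz": 0,"dx": 5,"dy": 0,"dz": 0,"gripper": -1},
  {"rx": 0,"ry": 0,"rz": 0,"dx": 5,"dy": 0,"dz": 0,"gripper": -1},
  {"rx": 0,"ry": 0,"rz": 0,"dx": 5,"dy": 0,"dz": 0,"gripper": -1},
  {"rx": 0,"ry": 0,"rz": 0,"dx": 4,"dy": 0,"dz": 0,"gripper": -1},
  {"rx": 0,"ry": 0,"rz": 0,"dx": 4,"dy": 0,"dz": 0,"gripper": -1},
  {"rx": 0,"ry": 0,"rz": 0,"dx": 3,"dy": 0,"dz": 0,"gripper": -1},
  {"rx": 0,"ry": 0,"rz": 0,"dx": 3,"dy": 0,"dz": 0,"gripper": -1},
  {"rx": 0,"ry": 0,"rz": 0,"dx": 2,"dy": 0,"dz": 0,"gripper": -1},
])

```text
clock: 6.2
tcp_pos: [0.5228, -0.2626, 0.0673]
orientation: [3.132, -0.24, 0.0]
contact_force: [-1.1, 1.8, -0.6]
grip_width: 0.0
gripper_force: 0.8
```

>>> step_arm([
  {"rx": 0,"ry": 0,"rz": 0,"dx": 2,"dy": 0,"dz": 0,"gripper": -1},
  {"rx": 0,"ry": 0,"rz": 0,"dx": 2,"dy": 0,"dz": 0,"gripper": -1},
  {"rx": 0,"ry": 0,"rz": 0,"dx": 2,"dy": 0,"dz": 0,"gripper": -1},
  {"rx": 0,"ry": 0,"rz": 0,"dx": 1.5,"dy": 0,"dz": 0,"gripper": -1},
  {"rx": 0,"ry": 0,"rz": 0,"dx": 1.5,"dy": 0,"dz": 0,"gripper": -1},
  {"rx": 0,"ry": 0,"rz": 0,"dx": 1,"dy": 0,"dz": 0,"gripper": -1},
  {"rx": 0,"ry": 0,"rz": 0,"dx": 1,"dy": 0,"dz": 0,"gripper": -1},
])

```text
clock: 7.08
tcp_pos: [0.5268, -0.2634, 0.0666]
orientation: [-3.13, 0.242, 0.021]
contact_force: [-21.1, 5.1, 17.1]
grip_width: -0.0002
gripper_force: 10.6
```

The force reached 21 N about 10 mm before the predicted shut position. I'll back off and look.

>>> step_arm([
  {"rx": 0,"ry": 0,"rz": 0,"dx": -6,"dy": 0,"dz": 0,"gripper": -1},
  {"rx": 0,"ry": 0,"rz": 0,"dx": -6,"dy": 0,"dz": 0,"gripper": -1},
  {"rx": 0,"ry": 0,"rz": 0,"dx": 0,"dy": 0,"dz": 0,"gripper": -1},
])

```text
clock: 7.45
tcp_pos: [0.5219, -0.2629, 0.0676]
orientation: [3.132, -0.24, 0.002]
contact_force: [-0.3, -0.3, -0.1]
grip_width: 0.0
gripper_force: 0.0
```

Run:
```python
from st import *
a=r.grab_frame('side')[90:220,220:360];b=r.grab_frame('scene')[200:330,230:370]
cv2.imwrite('pics/s3.png',np.vstack([cv2.resize(x,None,fx=2.3,fy=2.3,interpolation=2) for x in(a,b)])) if 0 else cv2.imwrite('pics/s3.png',np.hstack([cv2.resize(x,None,fx=2.8,fy=2.8,interpolation=2) for x in(a,b)]))
```

```text
7.45 [ 0.5219 -0.2629  0.0676] [[0.988, -0.153, 0.001], [-0.153, -0.988, -0.001], [0.001, 0.0, -1.0]] [ 0.4   0.56 -0.06  1.91  0.05  0.67 -1.41] [-0.3 -0.3 -0.1] 6.5555948924017436e-06
```

View pics/s3.png

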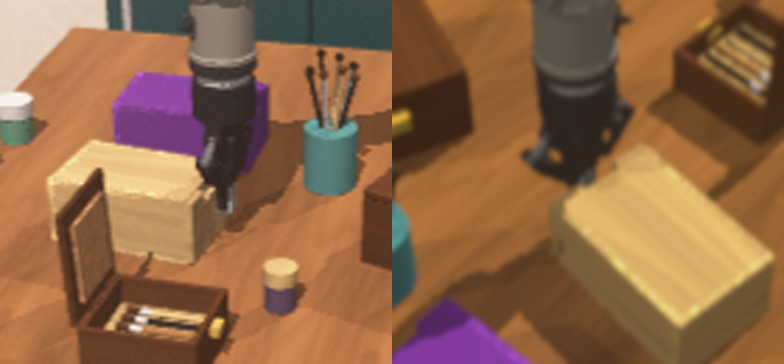

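The two views show the paint front flush on the case. The earlier gap is explained: the 10 mm front panel sits ahead of the case face. Next: retract, lift and go behind the lid.

>>> step_arm([
  {"rx": 0,"ry": 0,"rz": 0,"dx": -10,"dy": 0,"dz": 0,"gripper": -1},
  {"rx": 0,"ry": 0,"rz": 0,"dx": -20,"dy": 0,"dz": 0,"gripper": -1},
  {"rx": 0,"ry": 0,"rz": 0,"dx": 0,"dy": 0,"dz": -40,"gripper": -1},
  {"rx": 0,"ry": 0,"rz": 0,"dx": 0,"dy": 0,"dz": -40,"gripper": -1},
  {"rx": 0,"ry": 0,"rz": 0,"dx": 0,"dy": 0,"dz": -40,"gripper": -1},
  {"rx": 0,"ry": 0,"rz": 0,"dx": 0,"dy": 0,"dz": -40,"gripper": -1},
  {"rx": 0,"ry": 0,"rz": -4.9,"dx": 0,"dy": 0,"dz": -40,"gripper": -1},
  {"rx": 0,"ry": 0,"rz": 0,"dx": 20,"dy": 0,"dz": 0,"gripper": -1},
  {"rx": 0,"ry": 0,"rz": 0,"dx": 26,"dy": -30,"dz": 0,"gripper": -1},
  {"rx": 0,"ry": 0,"rz": 0,"dx": 26,"dy": -40,"dz": 0,"gripper": -1},
  {"rx": 0,"ry": 0,"rz": 0,"dx": 26,"dy": -45,"dz": 0,"gripper": -1},
  {"rx": 0,"ry": 0,"rz": 0,"dx": 26,"dy": -45,"dz": 0,"gripper": -1},
  {"rx": 0,"ry": 0,"rz": 0,"dx": 20,"dy": -45,"dz": 0,"gripper": -1},
  {"rx": 0,"ry": 0,"rz": 0,"dx": 12,"dy": -36,"dz": 0,"gripper": -1},
  {"rx": 0,"ry": 0,"rz": 0,"dx": 0,"dy": -20,"dz": 0,"gripper": -1},
  {"rx": 0,"ry": 0,"rz": 0,"dx": 0,"dy": 0,"dz": 0,"gripper": -1},
])

```text
clock: 9.55
tcp_pos: [0.6644, -0.0068, 0.2671]
orientation: [-3.14, 0.102, 0.001]
contact_force: [-0.7, -1.0, 0.1]
grip_width: 0.0
gripper_force: 0.0
```

Run:
```python
from st import *
a=r.grab_frame('side')[70:270,200:360];b=r.grab_frame('scene')[130:330,250:410]
cv2.imwrite('pics/s4.png',np.hstack([cv2.resize(x,None,fx=2.5,fy=2.5,interpolation=2) for x in(a,b)]))
```

```text
9.55 [ 0.6644 -0.0068  0.2671] [[0.998, -0.065, -0.001], [-0.065, -0.998, 0.0], [-0.001, -0.0, -1.0]] [ 0.03  0.46 -0.16  1.56  0.08  1.14 -1.78] [-0.7 -1.   0.1] 3.7536707240155736e-05
```

View pics/s4.png

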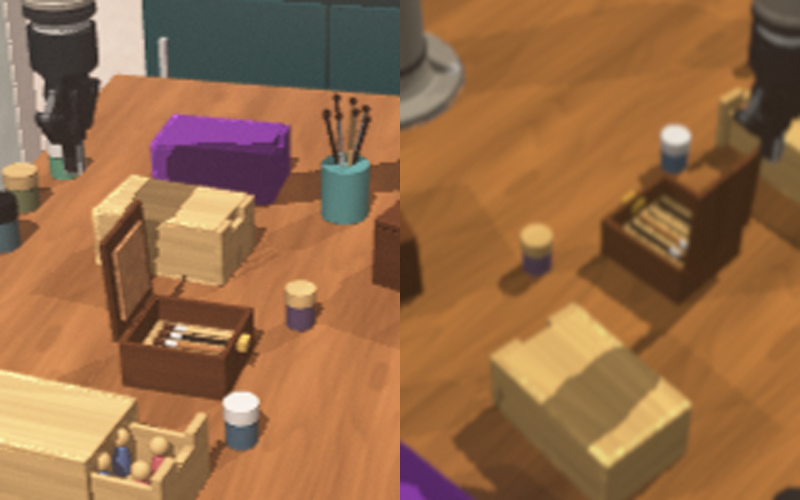

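Both views show the tip behind the standing lid (side (75,170), lid top (137,205)), with the paint drawer shut. Descend and make contact.

>>> step_arm([
  {"rx": 0,"ry": 0,"rz": 0,"dx": 0,"dy": 0,"dz": 25,"gripper": -1},
  {"rx": 0,"ry": 0,"rz": 0,"dx": 0,"dy": 0,"dz": 30,"gripper": -1},
  {"rx": 0,"ry": 0,"rz": 0,"dx": 0,"dy": 0,"dz": 25,"gripper": -1},
  {"rx": 0,"ry": 0,"rz": 0,"dx": -5,"dy": 0,"dz": 0,"gripper": -1},
  {"rx": 0,"ry": 0,"rz": 0,"dx": -5,"dy": 0,"dz": 0,"gripper": -1},
  {"rx": 0,"ry": 0,"rz": 0,"dx": -4,"dy": 0,"dz": 0,"gripper": -1},
  {"rx": 0,"ry": 0,"rz": 0,"dx": -4,"dy": 0,"dz": 0,"gripper": -1},
  {"rx": 0,"ry": 0,"rz": 0,"dx": -4,"dy": 0,"dz": 0,"gripper": -1},
  {"rx": 0,"ry": 0,"rz": 0,"dx": -4,"dy": 0,"dz": 0,"gripper": -1},
  {"rx": 0,"ry": 0,"rz": 0,"dx": -4,"dy": 0,"dz": 0,"gripper": -1},
  {"rx": 0,"ry": 0,"rz": 0,"dx": -4,"dy": 0,"dz": 0,"gripper": -1},
])

```text
clock: 11.02
tcp_pos: [0.631, -0.0056, 0.1872]
orientation: [3.14, -0.106, -0.0]
contact_force: [1.3, -0.1, -0.2]
grip_width: 0.0001
gripper_force: 0.0
```

>>> step_arm([
  {"rx": 0,"ry": 0,"rz": 0,"dx": -4,"dy": 0,"dz": 0,"gripper": -1},
  {"rx": 0,"ry": 0,"rz": 0,"dx": -4,"dy": 0,"dz": 0,"gripper": -1},
  {"rx": 0,"ry": 0,"rz": 0,"dx": -4,"dy": 0,"dz": 0,"gripper": -1},
  {"rx": 0,"ry": 0,"rz": 0,"dx": -5.5,"dy": 0,"dz": 0.3,"gripper": -1},
  {"rx": 0,"ry": 0,"rz": 0,"dx": -5.5,"dy": 0,"dz": 0.3,"gripper": -1},
  {"rx": 0,"ry": 0,"rz": 0,"dx": -5.5,"dy": 0,"dz": 0.3,"gripper": -1},
  {"rx": 0,"ry": 0,"rz": 0,"dx": -5.5,"dy": 0,"dz": 0.3,"gripper": -1},
  {"rx": 0,"ry": 0,"rz": 0,"dx": -5.5,"dy": 0,"dz": 0.3,"gripper": -1},
  {"rx": 0,"ry": 0,"rz": 0,"dx": -5.2,"dy": 0,"dz": 1,"gripper": -1},
  {"rx": 0,"ry": 0,"rz": 0,"dx": -5.2,"dy": 0,"dz": 1.4,"gripper": -1},
  {"rx": 0,"ry": 0,"rz": 0,"dx": -5.2,"dy": 0,"dz": 1.8,"gripper": -1},
  {"rx": 0,"ry": 0,"rz": 0,"dx": -5.2,"dy": 0,"dz": 2,"gripper": -1},
  {"rx": 0,"ry": 0,"rz": 0,"dx": -5.2,"dy": 0,"dz": 2.4,"gripper": -1},
])

```text
clock: 12.65
tcp_pos: [0.5655, -0.0014, 0.1771]
orientation: [3.14, -0.106, 0.0]
contact_force: [1.0, -0.8, 0.9]
grip_width: 0.0
gripper_force: 0.8
```

>>> step_arm([
  {"rx": 0,"ry": 0,"rz": 0,"dx": -4.6,"dy": 0,"dz": 2.6,"gripper": -1},
  {"rx": 0,"ry": 0,"rz": 0,"dx": -4.6,"dy": 0,"dz": 2.8,"gripper": -1},
  {"rx": 0,"ry": 0,"rz": 0,"dx": -4.6,"dy": 0,"dz": 3,"gripper": -1},
  {"rx": 0,"ry": 0,"rz": 0,"dx": -4.6,"dy": 0,"dz": 3.2,"gripper": -1},
  {"rx": 0,"ry": 0,"rz": 0,"dx": -4.6,"dy": 0,"dz": 3.4,"gripper": -1},
  {"rx": 0,"ry": 0,"rz": 0,"dx": -3.7,"dy": 0,"dz": 4,"gripper": -1},
  {"rx": 0,"ry": 0,"rz": 0,"dx": -3.7,"dy": 0,"dz": 4,"gripper": -1},
  {"rx": 0,"ry": 0,"rz": 0,"dx": -3.7,"dy": 0,"dz": 4.1,"gripper": -1},
  {"rx": 0,"ry": 0,"rz": 0,"dx": -3.6,"dy": 0,"dz": 4.2,"gripper": -1},
  {"rx": 0,"ry": 0,"rz": 0,"dx": -3.6,"dy": 0,"dz": 4.2,"gripper": -1},
])

```text
clock: 13.9
tcp_pos: [0.5247, 0.0015, 0.1414]
orientation: [-3.14, 0.106, -0.001]
contact_force: [1.8, -0.9, 0.9]
grip_width: -0.0
gripper_force: 0.6
```

Run:
```python
from st import *
a=r.grab_frame('side')[70:270,200:360];b=r.grab_frame('scene')[130:330,250:410]
cv2.imwrite('pics/s5.png',np.hstack([cv2.resize(x,None,fx=2.5,fy=2.5,interpolation=2) for x in(a,b)]))
```

```text
13.9 [0.5247 0.0015 0.1414] [[0.998, -0.067, 0.001], [-0.067, -0.998, 0.0], [0.001, -0.0, -1.0]] [ 0.03  0.38 -0.19  2.    0.1   0.76 -1.85] [ 1.8 -0.9  0.9] -3.0298728593675335e-05
```

View pics/s5.png

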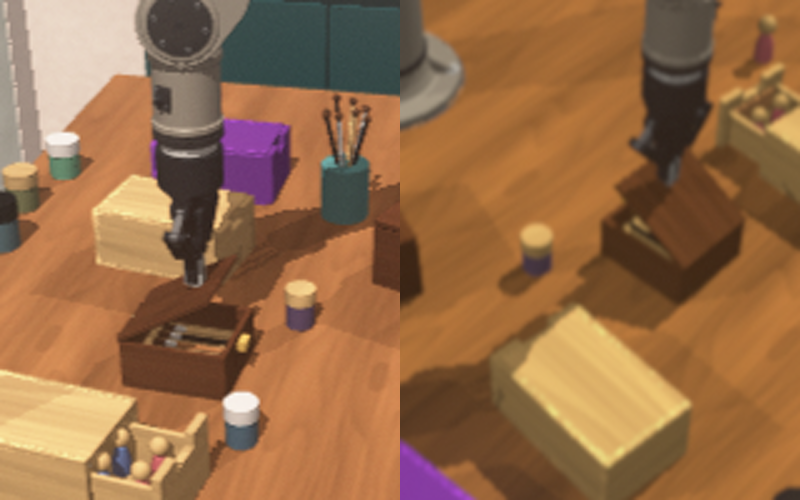

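The lid is at about 35° (side (185,290)), the box hasn't moved, and the tip is near the free edge. Continue down.

>>> step_arm([
  {"rx": 0,"ry": 0,"rz": 0,"dx": -3,"dy": 0,"dz": 4.6,"gripper": -1},
  {"rx": 0,"ry": 0,"rz": 0,"dx": -2.8,"dy": 0,"dz": 4.8,"gripper": -1},
  {"rx": 0,"ry": 0,"rz": 0,"dx": -2.5,"dy": 0,"dz": 4.9,"gripper": -1},
  {"rx": 0,"ry": 0,"rz": 0,"dx": -2.2,"dy": 0,"dz": 5,"gripper": -1},
  {"rx": 0,"ry": 0,"rz": 0,"dx": -2,"dy": 0,"dz": 5,"gripper": -1},
  {"rx": 0,"ry": 0,"rz": 0,"dx": -1.5,"dy": 0,"dz": 4.5,"gripper": -1},
  {"rx": 0,"ry": 0,"rz": 0,"dx": -1.5,"dy": 0,"dz": 4,"gripper": -1},
  {"rx": 0,"ry": 0,"rz": 0,"dx": -1,"dy": 0,"dz": 4,"gripper": -1},
  {"rx": 0,"ry": 0,"rz": 0,"dx": -1,"dy": 0,"dz": 3,"gripper": -1},
  {"rx": 0,"ry": 0,"rz": 0,"dx": -0.5,"dy": 0,"dz": 3,"gripper": -1},
])

```text
clock: 15.25
tcp_pos: [0.5067, 0.0028, 0.0987]
orientation: [-3.14, 0.106, 0.0]
contact_force: [0.9, -0.1, 1.7]
grip_width: 0.0
gripper_force: 0.5
```

Tip at z ≈ 0.077, with about 8 mm to go.

>>> step_arm([
  {"rx": 0,"ry": 0,"rz": 0,"dx": 0,"dy": 0,"dz": 2,"gripper": -1},
  {"rx": 0,"ry": 0,"rz": 0,"dx": 0,"dy": 0,"dz": 2,"gripper": -1},
  {"rx": 0,"ry": 0,"rz": 0,"dx": 0,"dy": 0,"dz": 1.5,"gripper": -1},
  {"rx": 0,"ry": 0,"rz": 0,"dx": 0,"dy": 0,"dz": 1,"gripper": -1},
  {"rx": 0,"ry": 0,"rz": 0,"dx": 0,"dy": 0,"dz": 1,"gripper": -1},
  {"rx": 0,"ry": 0,"rz": 0,"dx": 0,"dy": 0,"dz": 0,"gripper": -1},
])

```text
clock: 16.0
tcp_pos: [0.5068, 0.0027, 0.0914]
orientation: [-3.14, 0.106, -0.0]
contact_force: [-0.2, 0.7, -0.6]
grip_width: 0.0
gripper_force: 0.0
```

>>> step_arm([
  {"rx": 0,"ry": 0,"rz": 0,"dx": 0,"dy": 0,"dz": 0.7,"gripper": -1},
  {"rx": 0,"ry": 0,"rz": 0,"dx": 0,"dy": 0,"dz": 0.7,"gripper": -1},
  {"rx": 0,"ry": 0,"rz": 0,"dx": 0,"dy": 0,"dz": 0.6,"gripper": -1},
])

```text
clock: 16.38
tcp_pos: [0.507, 0.0027, 0.0904]
orientation: [3.14, -0.106, 0.001]
contact_force: [-5.6, 0.7, 17.7]
grip_width: 0.0002
gripper_force: 8.5
```

The lid is seated: tip at 0.068 m with the force rising. Lift clear and check.

>>> step_arm([
  {"rx": 0,"ry": 0,"rz": 0,"dx": 0,"dy": 0,"dz": -3,"gripper": -1},
  {"rx": 0,"ry": 0,"rz": 0,"dx": 0,"dy": 0,"dz": -20,"gripper": -1},
  {"rx": 0,"ry": 0,"rz": 0,"dx": 0,"dy": 0,"dz": -40,"gripper": -1},
  {"rx": 0,"ry": 0,"rz": 0,"dx": 0,"dy": 0,"dz": -50,"gripper": -1},
  {"rx": 0,"ry": 0,"rz": 0,"dx": 0,"dy": 0,"dz": -50,"gripper": -1},
  {"rx": 0,"ry": 0,"rz": 0,"dx": -15,"dy": 0,"dz": -40,"gripper": -1},
  {"rx": 0,"ry": 0,"rz": 0,"dx": -15,"dy": 0,"dz": 0,"gripper": -1},
  {"rx": 0,"ry": 0,"rz": 0,"dx": 0,"dy": 0,"dz": 0,"gripper": -1},
])

```text
clock: 17.38
tcp_pos: [0.4756, 0.0046, 0.2919]
orientation: [3.139, -0.105, -0.001]
contact_force: [-0.4, -0.4, -0.0]
grip_width: -0.0004
gripper_force: 0.0
```

Run:
```python
from st import *
a=r.grab_frame('side')[90:290,200:360];b=r.grab_frame('scene')[130:330,250:410]
cv2.imwrite('pics/s6.png',np.hstack([cv2.resize(x,None,fx=2.5,fy=2.5,interpolation=2) for x in(a,b)]))
```

```text
17.375 [0.4756 0.0046 0.2919] [[0.998, -0.067, -0.001], [-0.067, -0.998, -0.0], [-0.001, 0.0, -1.0]] [ 0.05  0.12 -0.21  1.96  0.03  1.07 -1.81] [-0.4 -0.4 -0. ] -0.00039549167928970243
```

View pics/s6.png

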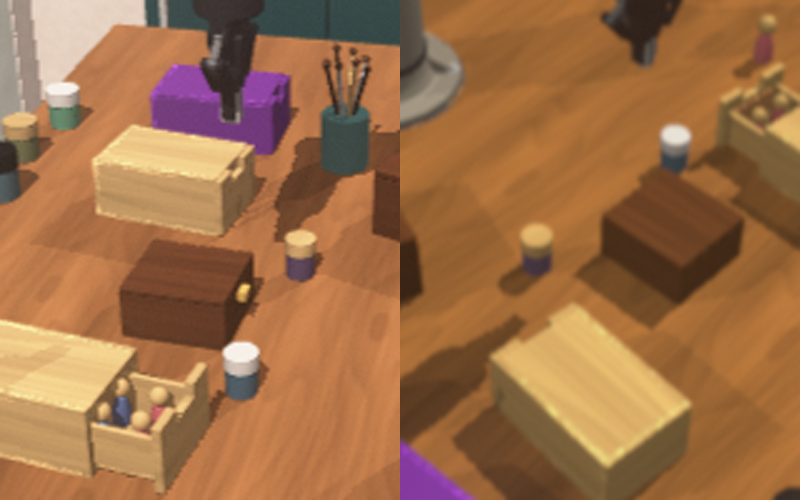

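The lid is flat on the box (side (190,275)), the paint drawer is flush (side (235,170)), the doll drawer is still open, the pots haven't moved, and the hand is clear.

```bash
python3 -c "
from bench import r
print(r.hand_in())"
```

```text
the job is handed in; nothing more can be done
None
```

The paint drawer was pushed shut first, then the brush-box lid was closed; the doll drawer, box and loose things look unmoved, the hand is clear, and the job was handed in at about 17.5 s, with no verdict returned.

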